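# Set the tape tension lever to its third click

### The job

With the fingertips, push the black lever of the grey tape tension box away from its home end (the right end as seen from the robot) through the clicks and stop in the third notch, without running on past it; then press the green button on the box fully down to set it, let go and move clear. Only push: do not pinch the lever or press the button earlier, and leave the four small things round the box where they are.

Things in the scene. Friction and masses are not known exactly. Their poses are not given: they have to be found in the camera images.
- tension_box: The tape tension box, a grey housing fixed on the table, 130 (x) x 240 (y) x 50 (z) mm, face plate on top at z = 51 mm, foot flange 4 mm high, 270 mm long. Origin at the centre of its underside; x points away from the robot, y to the left along the lever's slot (at x = +28 mm), z up. On the robot's side of the slot one to five black pips in a row mark the five notches.
- lever (a joint): Lever travel along the slot, m: 0 at the home stop (right end, box y = -60 mm), growing to the left (box +y), end stop 0.114. Starts in the smooth home stretch, 0 to 0.010 (friction 1.5 N). Notches at 0.032, 0.052, 0.072 (the third), 0.092, 0.112, ridges 10 mm before each. Leaving a notch takes about 7 to 9 N; once over a ridge the lever jumps ahead to the middle of the next notch and stays.
- lever_mid (a point): Centre of the lever's upright black paddle, 26 mm across the slot (box x), 12 mm thick along the slot (box y) and 38 mm high, from 58 to 96 mm above the table, with a white line on the side facing the robot. This point is 77 mm above the table.
- third_notch (a point): Where the centre of the paddle (lever_mid) stands when the lever rests in the third notch. Fixed on the box.
- set_button (a joint): Travel of the green push button on the box's right front corner in m: 0 released, 0.006 fully down; fully down takes 5 N; it springs back by itself.
- set_button_top (a point): Centre of the top of the green button, 28 mm in diameter, in a black housing on the face plate; pressed straight down.
- tape_core_small: Brown cardboard ring, 42 mm in diameter, 24 mm high, loose on the table to the left of the box; origin at the centre of its underside. Leave alone.
- clear_tape: Small roll of clear tape lying flat, 54 mm in diameter, 18 mm high, loose in front of the box; origin at the centre of its underside. Leave alone.
- wax_tub: Low round white tub, 49 mm in diameter, 22 mm high, loose behind the box; origin at the centre of its underside. Leave alone.
- glue_stick: White glue stick standing upright, 26 mm in diameter, 88 mm high, loose behind the box; origin at the centre of its underside. Leave alone.
- bag_taper: The bag taping machine at the left, fixed, always in the same place; stay clear of it. It stands beyond y = +0.28 m of the table, up to 0.31 m high. Its tape reel, an upright white disc 176 mm in diameter and 20 mm thick (along x), hangs over the table, its centre at about x 0.526, y 0.02, z 0.56 m: pass under it or on the robot's side of it. Origin under the machine's middle.

How it is judged:
By the outcome, as a careful person would: the job done as asked, in the order asked, and still so for the second after the job is handed in, with the robot touching nothing.
It also fails if it takes over 54 s, if anything falls off the work surface, if the arm or the gripper's body presses on something with over 40 N, if the wrist force passes 120 N, or if a joint passes its speed limit or range.

### The arm

A 6-joint arm with a two-finger parallel gripper is mounted at the origin on a cart in front of the work surface, level with it; the furniture and walls round the work are solid. World frame = base frame: x ahead of the robot, y to its left, z up, the work surface at z = 0. Lengths are in m, angles in rad, forces in N, time in s.
With the tool pointing down it reaches from about 0.25 to 0.775 m from the base axis. Payload 8.9 kg.
Tool frame: the origin (TCP) lies between the finger pads; the fingertips stand 25 mm ahead of it and the grasp point (between the pads) lies 6 mm ahead of it; z points along the fingers, y is the direction in which the jaws open and shut (so a half turn about z gives the same grasp; the last joint's range is limited). The gripper opens to 85 mm and grips with 20 to 120 N. Pads are 22 mm wide; open, the fingers measure 114 mm over their backs; the gripper's body (76 mm by 85 mm) begins 54 mm behind the grasp point. The pads swing forward as they close: fully open they stand 13 mm farther back than shut.
Start: joints at [1.013, 0.291, -0.153, 1.127, 0, 1.431], TCP at [0.213, 0.48, 0.256] pointing down, gripper open.
Joint ranges: [-2.52, 2.52], [-0.91, 1.74], [-1.3, 1.37], [-1.96, 2.02], [-1.52, 1.47], [-3.14, 3.14]. Speed limits (rad/s): [2.22, 2.22, 2.79, 3.14, 3.14, 3.14].

### API

Orientations are given as a 3x3 rotation matrix whose columns are the frame's x, y, z axes.
In Python, from rig import env, viewer, workorder gives the robot as it stands. The module is installed in compiled form; this text tells all that it offers.
- The arm moves only by the tool drive_tool, never from a script. Its argument "motion" is a list of rows, each an object of numbers: "hand": the opening, from -1 (shut) to 1 (fully open), so that 0 is half open; "x", "y", "z": the shift along the tool's x, y, z in units of 30 mm (1.0 is 30 mm); "twist": the turn about the tool's z in units of 5 degrees (1.0 is 5 degrees). In form: [{"hand": .., "x": .., "y": .., "z": .., "twist": ..}, ...]. A call has 1 to 20 rows; each row is the pose to reach, as a shift and turn from the pose commanded when the call began, along the tool's axes at that moment; what a row does not reach only later rows make up. A row lasts 1/12 s, in which the tool goes at most 41.7 mm and 7.16 degrees, less where a joint would pass 70% of its speed; a pose out of reach is approached as far as the arm can. A call with a gripper value outside its range is refused whole. The fingers move at their own pace and stop on an object; the grip force is fixed at half the most. Time passes only in rows, so rows that repeat a pose let the fingers close. It gives the time, the measured TCP pose, the force and the opening at its end, in the units of the state.
- env.observe(): the state, without advancing time (a new reading comes with each control period).
- viewer.read_camera(name): name is "scene" or "top"; returns (picture, depth): 400x640x3 uint8, red, green, blue; 400x640 float32, m along the optical axis (not along the pixel's ray), 0 where there is no reading.
- viewer.calibration(name): a dict with "mtx" (3x3 intrinsics, pixels), "rvec" (rotation vector, rad) and "tvec" (3), from world to camera coordinates, as OpenCV has them. Camera axes: x right, y down, z forward; pixel columns grow to the right and rows downward; lengths in m; the calibration is good to about 2 mm. A picture is of the moment at which its call begins. calibration takes no time and is no camera call.
- workorder.job_done(): hands the job in, once; it reports no verdict.
The state is a dict: "time": time; "joint_positions": joint angles; "joint_vel": joint speeds; "joint_torque": joint torques, N m; "position": TCP position; "ee_rot": TCP orientation; "force": force on the tool from outside, world axes, zero at the start; "moment": the same for the moment, N m; "width": finger opening in m.
Only numpy, scipy, OpenCV 4.12 (cv2) and the standard library are available. Lean on these libraries where they do the work, as an engineer would, in place of code of your own. Each camera call takes 0.05 s, during which the arm holds its last target. There are 200 camera calls.

## Working session

There is one attempt and no reset: what is moved stays moved. The work goes in short steps, Python scripts to look and compute and a tool call to move; the robot and the scene stay as the last step left them, time stands still between calls to the robot, and variables do not carry over. Pictures are saved under pics/ and viewed, about 8 in all and at most 12, crops included, and the job is handed in when it is done.

Besides the shell and the picture viewer there is one more tool, called as name(argument=value, ...) on one line, values as JSON. drive_tool: Moves the arm, as the interface text tells. Its arguments: {"type":"object","properties":{"motion":{"type":"array","items":{"type":"object","properties":{"hand":{"type":"number"},"x":{"type":"number"},"y":{"type":"number"},"z":{"type":"number"},"twist":{"type":"number"}}}}},"required":["motion"]}

```bash
mkdir -p pics
cat > h.py <<'E'
import numpy as np, cv2
from rig import env, viewer, workorder
def cam(n):
    p,d=viewer.read_camera(n); c=viewer.calibration(n)
    K=np.array(c["mtx"]);R=cv2.Rodrigues(np.array(c["rvec"],float))[0];t=np.array(c["tvec"],float).ravel()
    v,u=np.mgrid[0:400,0:640]
    ray=np.stack([(u-K[0,2])/K[0,0],(v-K[1,2])/K[1,1],np.ones_like(u)],-1)
    W=(ray*d[...,None]-t)@R
    W[d==0]=np.nan
    return p,d,W
def save(p,name): cv2.imwrite("pics/"+name,cv2.cvtColor(p,cv2.COLOR_RGB2BGR))
E
python3 - <<'E'
from h import *
for n in("scene","top"):
    p,d,W=cam(n); save(p,n+"0.png"); np.savez(n+"0.npz",p=p,W=W)
    c=viewer.calibration(n);print(n,c)
s=env.observe();print(s["time"],s["position"],s["ee_rot"],s["force"],s["width"])
E
```

```text
scene {'mtx': array([[394.53826348,   0.        , 318.94120997],
       [  0.        , 394.53826348, 203.77973492],
       [  0.        ,   0.        ,   1.        ]]), 'rvec': array([ 2.11204688, -0.80797816,  0.39298357]), 'tvec': array([-0.33220947,  0.29653265,  0.79078518])}
top {'mtx': array([[480.27699131,   0.        , 317.42666511],
       [  0.        , 480.27699131, 204.46425126],
       [  0.        ,   0.        ,   1.        ]]), 'rvec': array([ 2.1788741 , -2.13400919,  0.09276033]), 'tvec': array([0.0474884 , 0.54017007, 1.26403903])}
0.1 [0.2133194  0.47932881 0.25579429] [[-9.13579062e-01  4.06660717e-01 -5.99487696e-04]
 [ 4.06661130e-01  9.13578558e-01 -9.71353197e-04]
 [ 1.52667917e-04 -1.13119629e-03 -9.99999349e-01]] [ 0.54399576 -0.12690613 -1.57504447] 0.085596956238154
```

```bash
python3 -c "
import cv2,numpy as np
a=cv2.imread('pics/scene0.png');b=cv2.imread('pics/top0.png');print(a.shape)
"
```

```text
(400, 640, 3)
```

View pics/top0.png

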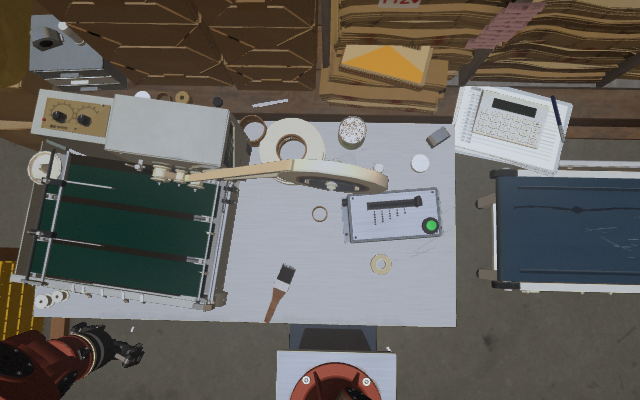

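View pics/scene0.png

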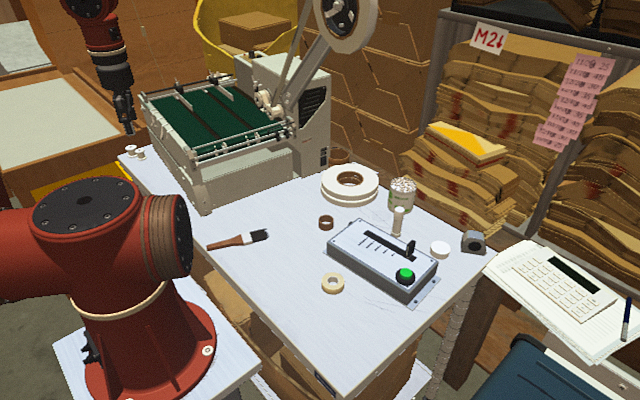

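The top view shows the box at about (393,215), the green button at (431,225) and the lever near (418,202). The reel reaches to about (388,180), and the glue stick is at (378,168). The scene view shows the lever at (410,247), the button at (405,276) and the glue stick at (398,220).

Run:
```python
from h import *
for n in("scene","top"):
    z=np.load(n+"0.npz");p=z["p"].astype(int);W=z["W"]
    X,Y,Z=W[...,0],W[...,1],W[...,2]
    reg=(X>.3)&(X<.75)&(Y<0.05)&(Y>-.4)
    g=reg&(p[...,1]>120)&(p[...,0]<80)&(p[...,2]<120)
    print(n,"green",g.sum(),np.nanmedian(W[g],0),W[g].min(0),W[g].max(0))
    pl=reg&(abs(Z-.051)<.004)
    pl=pl.astype(np.uint8); k,l,st,ce=cv2.connectedComponentsWithStats(pl)
    i=1+np.argmax(st[1:,4]); P=W[l==i]
    print("plate z",np.median(P[:,2]),len(P),cv2.minAreaRect(P[:,:2].astype(np.float32)), cv2.boxPoints(cv2.minAreaRect(P[:,:2].astype(np.float32))))
    dk=reg&(p.max(-1)<70)&(Z>.062)&(Z<.105)
    vs,us=np.where(dk); print("dark",dk.sum(), us.min(),us.max(),vs.min(),vs.max()) if dk.any() else None
    Q=W[dk]; print(np.median(Q,0),np.percentile(Q,5,0),np.percentile(Q,95,0))
    o=reg&(Z>.012)&(Z<.12)
    k,l,st,ce=cv2.connectedComponentsWithStats(o.astype(np.uint8))
    for i in range(1,k):
        if st[i,4]>25: Q=W[l==i]; print(st[i],Q.min(0).round(3),Q.max(0).round(3))
a=cv2.imread('pics/scene0.png')[200:310,310:450];b=cv2.imread('pics/top0.png')[150:260,310:450]
cv2.imwrite('pics/c.png',np.vstack([cv2.resize(a,None,fx=4,fy=4,interpolation=2)[:, :],])[:440])
cv2.imwrite('pics/ct.png',cv2.resize(b[20:110],None,fx=5,fy=5,interpolation=2))
```

```text
scene green 84 [ 0.48639377 -0.23963904  0.07072918] [ 0.47563465 -0.25002932  0.06122788] [ 0.50353517 -0.22579328  0.07414334]
plate z 0.04967112047215055 3369 ((0.5141789317131042, -0.1444101482629776), (0.13124018907546997, 0.2395990490913391), 5.293224334716797) [[ 0.43778682 -0.03117513]
 [ 0.45989048 -0.26975244]
 [ 0.59057105 -0.25764516]
 [ 0.5684674  -0.01906785]]
dark 97 396 414 241 282
[ 0.54173703 -0.2048794   0.07943867] [ 0.4746065  -0.25223989  0.06260375] [ 0.55728587 -0.19878907  0.09542863]
[387 177  29  58 955] [ 0.618 -0.112  0.012] [0.749 0.009 0.089]
[360 187  17  17 116] [0.65  0.038 0.012] [0.722 0.05  0.042]
[321 217  12  11  46] [0.498 0.032 0.012] [0.537 0.049 0.024]
[ 326  218  112   86 4998] [ 0.439 -0.269  0.012] [ 0.591 -0.006  0.097]
[461 230  25  23 442] [ 0.704 -0.3    0.012] [ 0.749 -0.235  0.055]
[430 241  20  16 249] [ 0.634 -0.242  0.012] [ 0.686 -0.194  0.024]
[321 272  23  19 304] [ 0.358 -0.141  0.012] [ 0.412 -0.087  0.02 ]
top green 56 [ 0.4894075  -0.23974871  0.07132472] [ 0.4765559  -0.24910921  0.06608243] [ 0.49980963 -0.22341221  0.07
[... 165 characters left out ...]
307801 ]
 [ 0.46139818 -0.26911798]
 [ 0.590197   -0.25650117]
 [ 0.56685    -0.01816329]]
dark 80 414 437 196 233
[ 0.54108933 -0.20097846  0.08225372] [ 0.46947176 -0.24828971  0.06264421] [ 0.55718111 -0.19391534  0.09712573]
[338 123  29  27 615] [ 0.695 -0.066  0.012] [0.75  0.008 0.09 ]
[427 128  23  20 262] [ 0.704 -0.295  0.012] [ 0.75  -0.236  0.06 ]
[322 140   3  20  55] [0.664 0.044 0.014] [0.715 0.05  0.044]
[411 154  19  18 263] [ 0.637 -0.243  0.013] [ 0.685 -0.193  0.029]
[373 163  11  10  73] [ 0.621 -0.11   0.071] [ 0.644 -0.085  0.093]
[ 342  187  100   56 4482] [ 0.44  -0.267  0.014] [ 0.59  -0.007  0.102]
[371 254  20  21 259] [ 0.357 -0.139  0.012] [ 0.41  -0.088  0.025]
```

View pics/ct.png

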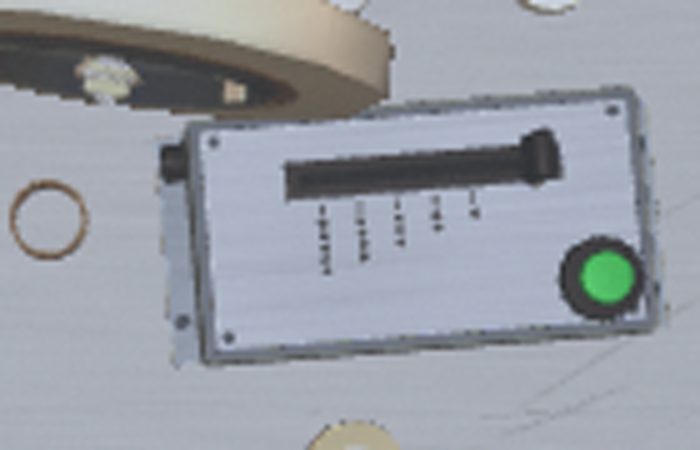

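View pics/c.png

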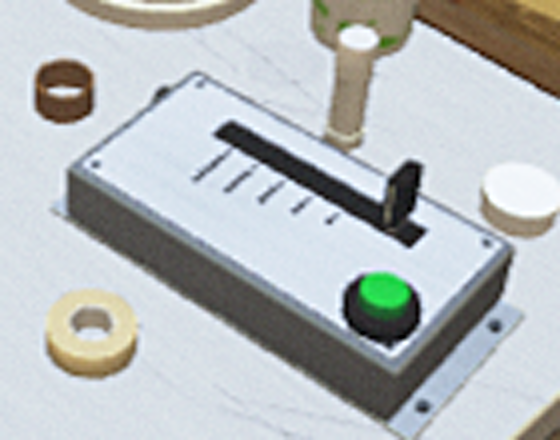

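drive_tool(motion=[{"hand": -1,"x": 0,"y": 0,"z": -1.3,"twist": 0},{"hand": -1,"x": 0,"y": 0,"z": -2.6,"twist": 0},{"hand": -1,"x": 0,"y": 0,"z": -3.9,"twist": 0},{"hand": -1,"x": 0,"y": 0,"z": -4.8,"twist": 0},{"hand": -1,"x": 0,"y": 0,"z": -4.8,"twist": 0},{"hand": -1,"x": -12.8,"y": -19.1,"z": -4.8,"twist": 12.1},{"hand": -1,"x": -12.8,"y": -19.1,"z": -4.8,"twist": 12.1},{"hand": -1,"x": -12.8,"y": -19.1,"z": -4.8,"twist": 12.1},{"hand": -1,"x": -12.8,"y": -19.1,"z": -4.8,"twist": 12.1},{"hand": -1,"x": -12.8,"y": -19.1,"z": -4.8,"twist": 12.1},{"hand": -1,"x": -12.8,"y": -19.1,"z": -4.8,"twist": 12.1},{"hand": -1,"x": -12.8,"y": -19.1,"z": -4.8,"twist": 12.1},{"hand": -1,"x": -12.8,"y": -19.1,"z": -4.8,"twist": 12.1},{"hand": -1,"x": -12.8,"y": -19.1,"z": -4.8,"twist": 12.1},{"hand": -1,"x": -12.8,"y": -19.1,"z": -4.8,"twist": 12.1},{"hand": -1,"x": -12.8,"y": -19.1,"z": -4.8,"twist": 12.1},{"hand": -1,"x": -12.8,"y": -19.1,"z": -4.8,"twist": 12.1},{"hand": -1,"x": -12.8,"y": -19.1,"z": -4.8,"twist": 12.1},{"hand": -1,"x": -12.8,"y": -19.1,"z": -4.8,"twist": 12.1},{"hand": -1,"x": -12.8,"y": -19.1,"z": -4.8,"twist": 12.1}])

```text
time: 1.77
position: [0.3174, -0.1237, 0.4001]
ee_rot: [[-0.095, 0.995, 0.0], [0.995, 0.095, 0.0], [0.0, 0.0, -1.0]]
force: [2.0, 0.5, 0.1]
width: -0.0004
```

```bash
cat >> h.py <<'E'
th=np.radians(5.45); C=np.array([.5142,-.144]); B=np.array([[np.cos(th),-np.sin(th)],[np.sin(th),np.cos(th)]])
def box(P): return (np.asarray(P)[...,:2]-C)@B
E
python3 - <<'E'
from h import *
for n in("scene","top"):
    z=np.load(n+"0.npz");p=z["p"].astype(int);W=z["W"]
    b=box(W);Z=W[...,2]
    m=(abs(b[...,0])<.065)&(abs(b[...,1])<.12)
    l=m&(Z>.065)&(b[...,0]>0.005)
    print(n,"lever",l.sum(),*[np.percentile(np.c_[b[l],Z[l]],q,0).round(4) for q in(3,50,97)])
    l&=Z>.09
    print("  top",l.sum(),*[np.percentile(np.c_[b[l],Z[l]],q,0).round(4) for q in(3,50,97)])
    g=m&(p[...,1]>120)&(p[...,0]<80)&(p[...,2]<120)
    print("button",*[np.percentile(np.c_[b[g],Z[g]],q,0).round(4) for q in(3,50,97)])
    h=m&(Z>.055)&(b[...,0]<-.01)&(b[...,1]<-.06)&(p.max(-1)<90)
    print("housing",*[np.percentile(np.c_[b[h],Z[h]],q,0).round(4) for q in(3,50,97)])
print("notch3,button world",C+B@[.028,.012])
s=env.observe();print(s["time"],s["position"].round(4),s["ee_rot"].round(4),s["force"].round(1),s["width"],s["joint_positions"].round(2))
for n in ("scene","top"):
    p,d,W=cam(n)
    q=W-s["position"]; t=(np.hypot(q[...,0],q[...,1])<.035)&(q[...,2]<.02)&(W[...,2]>.1)
    print(n,t.sum(), (np.percentile(q[t],1,0).round(4),np.percentile(q[t],99,0).round(4)) if t.any() else "")
E
```

```text
scene lever 762 [ 0.0053 -0.0644  0.0734] [0.0088 0.0968 0.5352] [0.032  0.1192 0.5767]
  top 693 [ 0.0052 -0.0601  0.0942] [0.0083 0.1008 0.5395] [0.0261 0.1193 0.5768]
button [-0.0467 -0.1028  0.0672] [-0.0367 -0.0924  0.0707] [-0.0239 -0.0803  0.0729]
housing [-0.055  -0.1105  0.0555] [-0.0467 -0.0985  0.0606] [-0.0249 -0.0735  0.0654]
top lever 399 [ 0.0053 -0.0606  0.0797] [0.0141 0.1052 0.611 ] [0.0355 0.1193 0.6327]
  top 375 [ 0.0053 -0.0605  0.0933] [0.0131 0.1068 0.6132] [0.0315 0.1193 0.6327]
button [-0.0462 -0.1016  0.0675] [-0.0341 -0.0931  0.0713] [-0.0243 -0.0781  0.0756]
housing [-0.0556 -0.1081  0.0575] [-0.0366 -0.0845  0.0612] [-0.0169 -0.0693  0.0668]
notch3,button world [ 0.5409337  -0.12939489]
1.7667 [ 0.3174 -0.1237  0.4001] [[-9.530e-02  9.954e-01  2.000e-04]
 [ 9.954e-01  9.530e-02  1.000e-04]
 [ 1.000e-04  2.000e-04 -1.000e+00]] [2.  0.5 0.1] -0.00037163912800851644 [-0.59 -0.11 -0.23  1.45  0.    0.89]
scene 375 (array([-0.0173, -0.0132, -0.0245]), array([0.0215, 0.0062, 0.0195]))
top 0
```

```bash
python3 - <<'E'
from h import *
for n in("scene","top"):
    z=np.load(n+"0.npz");p=z["p"].astype(int);W=z["W"]
    b=box(W);Z=W[...,2]
    for lo in(.062,.09):
        l=(abs(b[...,0]-.028)<.02)&(b[...,1]<0)&(b[...,1]>-.1)&(Z>lo)&(Z<.11)
        print(n,"lever",l.sum(),*[np.percentile(np.c_[b[l],Z[l]],q,0).round(4) for q in(3,50,97)])
    if n=="top":
        for u,v in((385.5,200)),(375,),: pass
E
python3 - <<'E'
from h import *
W=np.load("top0.npz")["W"]
for u,v in((405,211),(397,212),(390,214),(382,216),(375,218)): print(box(W[v,u]).round(4),W[v,u,2].round(4))
E
```

```text
scene lever 114 [ 0.0151 -0.0652  0.0634] [ 0.0219 -0.0621  0.0844] [ 0.0383 -0.0552  0.0962]
scene lever 39 [ 0.0172 -0.0642  0.0903] [ 0.027  -0.0603  0.0941] [ 0.0381 -0.055   0.0968]
top lever 67 [ 0.0157 -0.063   0.0652] [ 0.027  -0.0561  0.0926] [ 0.0395 -0.0529  0.0994]
top lever 42 [ 0.0161 -0.063   0.0904] [ 0.0269 -0.0576  0.0945] [ 0.0397 -0.053   0.0997]
[ 0.0071 -0.0297] 0.0505
[ 0.0058 -0.0081] 0.0532
[0.002  0.0104] 0.0516
[-0.0019  0.0323] 0.0551
[-0.0058  0.0509] 0.0544Traceback (most recent call last):
  File "<stdin>", line 9, in <module>
ValueError: not enough values to unpack (expected 2, got 1)
```

drive_tool(motion=[{"hand": -1,"x": -4.4,"y": 7.4,"z": 6.5,"twist": 0},{"hand": -1,"x": -4.4,"y": 7.4,"z": 6.5,"twist": 0},{"hand": -1,"x": -4.4,"y": 7.4,"z": 6.5,"twist": 0},{"hand": -1,"x": -4.4,"y": 7.4,"z": 6.5,"twist": 0},{"hand": -1,"x": -4.4,"y": 7.4,"z": 6.5,"twist": 0},{"hand": -1,"x": -4.4,"y": 7.4,"z": 6.5,"twist": 0},{"hand": -1,"x": -4.4,"y": 7.4,"z": 6.5,"twist": 0},{"hand": -1,"x": -4.4,"y": 7.4,"z": 6.5,"twist": 0},{"hand": -1,"x": -4.4,"y": 7.4,"z": 6.5,"twist": 0},{"hand": -1,"x": -4.4,"y": 7.4,"z": 6.5,"twist": 0},{"hand": -1,"x": -4.4,"y": 7.4,"z": 6.5,"twist": 0}])

```text
time: 2.78
position: [0.5511, -0.2309, 0.2053]
ee_rot: [[-0.096, 0.995, -0.001], [0.995, 0.096, 0.001], [0.001, -0.001, -1.0]]
force: [-0.2, 0.7, 0.2]
width: 0.0004
```

Run:
```python
from h import *
p,d,W=cam("scene"); save(cv2.resize(p[130:330,280:500],None,fx=3,fy=3),"s1.png")
s=env.observe();print(s["time"],s["position"].round(4),box(s["position"]).round(4),s["force"].round(1))
```

```text
2.8333 [ 0.5512 -0.2311  0.2061] [ 0.0285 -0.0902] [ 0.3 -0.9  0.8]
```

View pics/s1.png

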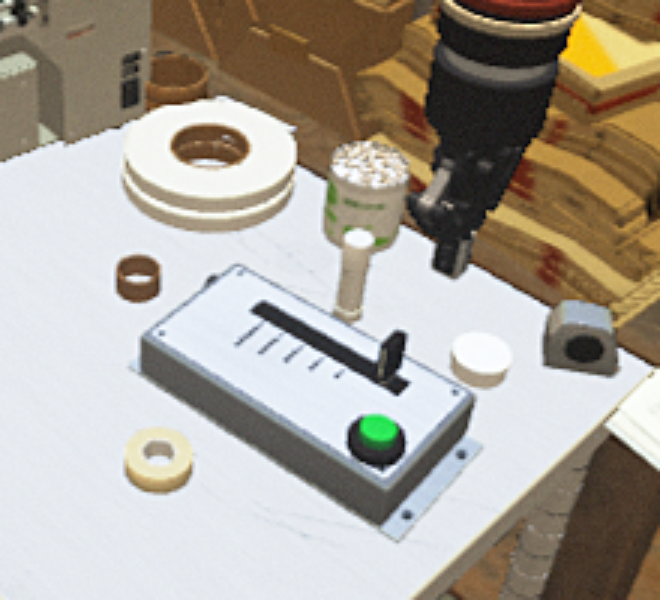

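The crop shows the shut fingertips at (450,265) above the right end of the box. The lever at (390,355) is still at home and the way down is free.

drive_tool(motion=[{"hand": -1,"x": -0.1,"y": 0,"z": 0.8,"twist": 0},{"hand": -1,"x": -0.1,"y": 0,"z": 1.6,"twist": 0},{"hand": -1,"x": -0.1,"y": 0,"z": 2.4,"twist": 0},{"hand": -1,"x": -0.1,"y": 0,"z": 3.1,"twist": 0},{"hand": -1,"x": -0.1,"y": 0,"z": 3.5,"twist": 0},{"hand": -1,"x": -0.1,"y": 0,"z": 3.8,"twist": 0},{"hand": -1,"x": -0.1,"y": 0,"z": 3.8,"twist": 0},{"hand": -1,"x": 0.1,"y": 0,"z": 3.8,"twist": 0},{"hand": -1,"x": 0.3,"y": 0,"z": 3.8,"twist": 0},{"hand": -1,"x": 0.4,"y": 0,"z": 3.8,"twist": 0},{"hand": -1,"x": 0.5,"y": 0,"z": 3.8,"twist": 0},{"hand": -1,"x": 0.6,"y": 0,"z": 3.8,"twist": 0},{"hand": -1,"x": 0.6,"y": 0,"z": 3.8,"twist": 0}])

```text
time: 3.92
position: [0.5502, -0.2133, 0.0918]
ee_rot: [[-0.096, 0.995, 0.001], [0.995, 0.096, -0.0], [-0.0, 0.001, -1.0]]
force: [-0.4, -0.1, -0.3]
width: -0.0003
```

```bash
cat > lev.py <<'E'
from h import *
for n in("scene","top"):
    p,d,W=cam(n); b=box(W);Z=W[...,2]; dark=p.max(-1)<75
    l=(abs(b[...,0]-.028)<.02)&(b[...,1]<.08)&(b[...,1]>-.1)&(Z>.062)&(Z<.094)
    print(n,l.sum(),*[np.percentile(np.c_[b[l],Z[l]],q,0).round(4) for q in(3,50,97)] if l.any() else "")
    save(cv2.resize(p[190:310,310:450] if n=="scene" else p[160:260,310:450],None,fx=5,fy=5),f"{n}_{int(env.observe()['time']*100)}.png")
s=env.observe();print(s["time"],s["position"].round(4),box(s["position"]).round(4),s["force"].round(1))
E
python3 lev.py; ls pics
```

```text
scene 139 [ 0.0149 -0.0829  0.064 ] [ 0.0183 -0.0684  0.0808] [ 0.0337 -0.0509  0.0934]
top 38 [ 0.0147 -0.0599  0.0671] [ 0.0239 -0.0499  0.0854] [ 0.0398 -0.0482  0.0938]
4.0167 [ 0.55   -0.2136  0.0914] [ 0.029  -0.0727] [ 0.3  0.6 -0. ]
c.png
ct.png
s1.png
scene0.png
scene_396.png
top0.png
top_401.png
```

drive_tool(motion=[{"hand": -1,"x": 0.1,"y": 0,"z": 0,"twist": 0},{"hand": -1,"x": 0.2,"y": 0,"z": 0,"twist": 0},{"hand": -1,"x": 0.3,"y": 0,"z": 0,"twist": 0},{"hand": -1,"x": 0.4,"y": 0,"z": 0,"twist": 0},{"hand": -1,"x": 0.5,"y": 0,"z": 0,"twist": 0},{"hand": -1,"x": 0.6,"y": 0,"z": 0,"twist": 0},{"hand": -1,"x": 0.7,"y": 0,"z": 0,"twist": 0},{"hand": -1,"x": 0.8,"y": 0,"z": 0,"twist": 0},{"hand": -1,"x": 0.9,"y": 0,"z": 0,"twist": 0},{"hand": -1,"x": 1.0,"y": 0,"z": 0,"twist": 0},{"hand": -1,"x": 1.1,"y": 0,"z": 0,"twist": 0},{"hand": -1,"x": 1.2,"y": 0,"z": 0,"twist": 0},{"hand": -1,"x": 1.3,"y": 0,"z": 0,"twist": 0},{"hand": -1,"x": 1.4,"y": 0,"z": 0,"twist": 0},{"hand": -1,"x": 1.4,"y": 0,"z": 0,"twist": 0}])

```text
time: 5.27
position: [0.5456, -0.1709, 0.0912]
ee_rot: [[-0.097, 0.995, -0.0], [0.995, 0.097, 0.001], [0.001, -0.0, -1.0]]
force: [-0.7, 0.8, -0.3]
width: 0.0003
```

```bash
python3 lev.py; ls -t pics|head -2
```

```text
scene 141 [ 0.0149 -0.0399  0.0647] [ 0.0188 -0.0264  0.0791] [ 0.0336 -0.005   0.0927]
top 33 [ 0.0153 -0.0096  0.0672] [ 0.028  -0.0032  0.089 ] [ 0.0408 -0.0018  0.0929]
5.3667 [ 0.5458 -0.1714  0.0913] [ 0.0289 -0.0303] [ 0.2 -0.4  0.3]
top_536.png
scene_531.png
```

drive_tool(motion=[{"hand": -1,"x": 0.1,"y": 0,"z": 0,"twist": 0},{"hand": -1,"x": 0.2,"y": 0,"z": 0,"twist": 0},{"hand": -1,"x": 0.25,"y": 0,"z": 0,"twist": 0},{"hand": -1,"x": 0.3,"y": 0,"z": 0,"twist": 0},{"hand": -1,"x": 0.35,"y": 0,"z": 0,"twist": 0},{"hand": -1,"x": 0.4,"y": 0,"z": 0,"twist": 0},{"hand": -1,"x": 0.45,"y": 0,"z": 0,"twist": 0},{"hand": -1,"x": 0.5,"y": 0,"z": 0,"twist": 0},{"hand": -1,"x": 0.55,"y": 0,"z": 0,"twist": 0},{"hand": -1,"x": 0.6,"y": 0,"z": 0,"twist": 0},{"hand": -1,"x": 0.65,"y": 0,"z": 0,"twist": 0},{"hand": -1,"x": 0.65,"y": 0,"z": 0,"twist": 0}])

```text
time: 6.37
position: [0.5438, -0.1517, 0.0913]
ee_rot: [[-0.097, 0.995, -0.0], [0.995, 0.097, 0.001], [0.001, -0.0, -1.0]]
force: [0.3, -0.6, 0.1]
width: 0.0003
```

```bash
python3 lev.py; ls -t pics|head -2
```

```text
scene 135 [ 0.0151 -0.0209  0.0646] [ 0.0181 -0.0078  0.0806] [0.0331 0.0123 0.093 ]
top 22 [0.0177 0.013  0.064 ] [0.0286 0.0177 0.0848] [0.0387 0.0184 0.0938]
6.4667 [ 0.5439 -0.1521  0.0913] [ 0.0288 -0.0109] [-0.3 -0.  -0.3]
top_646.png
scene_641.png
```

drive_tool(motion=[{"hand": -1,"x": -0.3,"y": 0,"z": 0,"twist": 0},{"hand": -1,"x": -0.7,"y": 0,"z": 0,"twist": 0},{"hand": -1,"x": -0.7,"y": 0,"z": 0,"twist": 0},{"hand": -1,"x": -0.7,"y": 0,"z": -1,"twist": 0},{"hand": -1,"x": -0.7,"y": 0,"z": -2,"twist": 0},{"hand": -1,"x": -0.7,"y": 0,"z": -3,"twist": 0},{"hand": -1,"x": -1.5,"y": -1,"z": -3,"twist": 0},{"hand": -1,"x": -2.7,"y": -2.1,"z": -3,"twist": 0},{"hand": -1,"x": -2.7,"y": -2.1,"z": -3,"twist": 0},{"hand": -1,"x": -2.7,"y": -2.1,"z": -3,"twist": 0},{"hand": -1,"x": -2.7,"y": -2.1,"z": -3,"twist": 0}])

```text
time: 7.38
position: [0.4889, -0.2398, 0.1813]
ee_rot: [[-0.094, 0.996, 0.0], [0.996, 0.094, 0.0], [0.0, 0.0, -1.0]]
force: [-0.1, 0.7, -0.4]
width: -0.0
```

```bash
python3 lev.py; ls -t pics|head -2; cp $(ls -t pics/scene_*|head -1) pics/now.png
```

```text
scene 90 [0.0151 0.0056 0.0632] [0.0213 0.0078 0.0809] [0.0387 0.0162 0.0935]
top 38 [0.0151 0.0062 0.0643] [0.0249 0.0161 0.0882] [0.0393 0.0184 0.0937]
7.4833 [ 0.4895 -0.2387  0.1812] [-0.0336 -0.092 ] [-0.8  0.5  0.1]
top_748.png
scene_743.png
```

View pics/now.png

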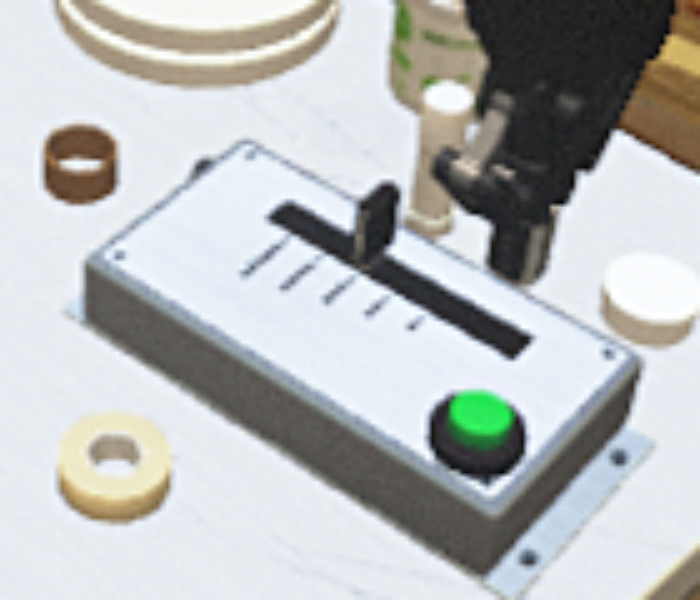

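The paddle at (375,225) stands in line with the three-pip row at (340,288), which is the third notch. The shut fingers now hang over the button, and the small things have not moved.

drive_tool(motion=[{"hand": -1,"x": 0,"y": 0,"z": 0.8,"twist": 0},{"hand": -1,"x": 0,"y": 0,"z": 1.6,"twist": 0},{"hand": -1,"x": 0,"y": 0,"z": 2.2,"twist": 0},{"hand": -1,"x": 0,"y": 0,"z": 2.5,"twist": 0},{"hand": -1,"x": 0,"y": 0,"z": 2.6,"twist": 0},{"hand": -1,"x": 0,"y": 0,"z": 2.7,"twist": 0},{"hand": -1,"x": 0,"y": 0,"z": 2.8,"twist": 0},{"hand": -1,"x": 0,"y": 0,"z": 2.85,"twist": 0},{"hand": -1,"x": 0,"y": 0,"z": 2.9,"twist": 0},{"hand": -1,"x": 0,"y": 0,"z": 2.9,"twist": 0}])

```text
time: 8.32
position: [0.4897, -0.2394, 0.0949]
ee_rot: [[-0.096, 0.995, 0.001], [0.995, 0.096, -0.0], [-0.001, 0.001, -1.0]]
force: [1.1, 0.6, 2.3]
width: 0.0001
```

drive_tool(motion=[{"hand": -1,"x": 0,"y": 0,"z": 0.05,"twist": 0},{"hand": -1,"x": 0,"y": 0,"z": 0.1,"twist": 0},{"hand": -1,"x": 0,"y": 0,"z": 0.1,"twist": 0}])

```text
time: 8.57
position: [0.4897, -0.2394, 0.0916]
ee_rot: [[-0.096, 0.995, 0.001], [0.995, 0.096, -0.0], [-0.001, 0.001, -1.0]]
force: [2.3, 0.6, 4.5]
width: 0.0002
```

drive_tool(motion=[{"hand": -1,"x": 0,"y": 0,"z": 0.05,"twist": 0},{"hand": -1,"x": 0,"y": 0,"z": 0.1,"twist": 0},{"hand": -1,"x": 0,"y": 0,"z": 0.1,"twist": 0}])

```text
time: 8.82
position: [0.4898, -0.2395, 0.0906]
ee_rot: [[-0.096, 0.995, 0.002], [0.995, 0.096, -0.001], [-0.001, 0.002, -1.0]]
force: [-4.3, 5.2, 29.3]
width: -0.0
```

Run:
```python
from h import *
for n in("scene","top"):
    z=np.load(n+"0.npz");p=z["p"].astype(int);W=z["W"];b=box(W);Z=W[...,2]
    g=(p[...,1]>p[...,0]+60)&(abs(b[...,0])<.065)&(abs(b[...,1])<.12)
    c=(np.percentile(b[g],3,0)+np.percentile(b[g],97,0))/2
    r=np.hypot(*(b-c).transpose(2,0,1))
    print(n,c.round(4),g.sum())
    for lo in range(0,26,3):
        m=(r>=lo/1e3)&(r<(lo+3)/1e3)&(Z>.045); print(lo,m.sum(),np.percentile(Z[m],[10,50,90]).round(4),"green",np.round(g[m].mean(),2))
s=env.observe();print(s["moment"].round(2),s["force"].round(1),box(s["position"]).round(4))
p,d,W=cam("scene");save(cv2.resize(p[235:305,360:440],None,fx=7,fy=7,interpolation=2),"press.png")
```

```text
scene [-0.0343 -0.0915] 110
0 4 [0.0703 0.071  0.0723] green 1.0
3 11 [0.0699 0.071  0.0729] green 1.0
6 22 [0.0697 0.0708 0.0717] green 1.0
9 41 [0.064  0.07   0.0714] green 0.9
12 58 [0.0605 0.066  0.0712] green 0.55
15 34 [0.0598 0.061  0.064 ] green 0.06
18 83 [0.0504 0.0588 0.062 ] green 0.01
21 84 [0.0478 0.0514 0.0604] green 0.0
24 54 [0.0474 0.0488 0.0501] green 0.0
top [-0.0356 -0.0893] 84
0 5 [0.0682 0.0706 0.0746] green 1.0
3 15 [0.0695 0.0715 0.0749] green 1.0
6 18 [0.0683 0.0692 0.0749] green 1.0
9 30 [0.0679 0.0717 0.0744] green 1.0
12 38 [0.0607 0.0683 0.0731] green 0.42
15 43 [0.0585 0.0616 0.0638] green 0.0
18 58 [0.0581 0.0609 0.0648] green 0.0
21 54 [0.0491 0.0531 0.062 ] green 0.0
24 70 [0.0471 0.0505 0.0537] green 0.0
[ 1.25  0.83 -0.01] [-4.3  5.2 29.3] [-0.0334 -0.0927]
```

View pics/press.png

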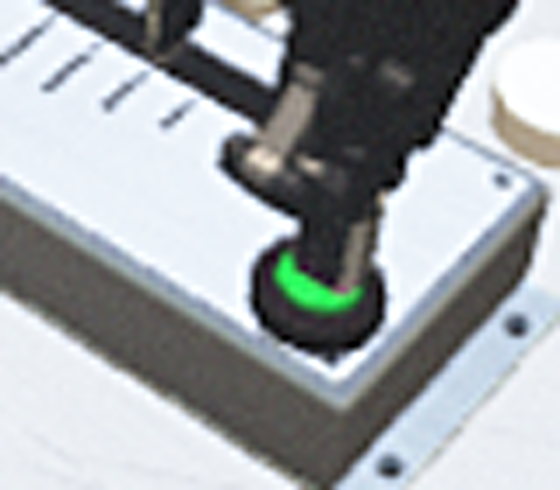

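The crop shows the fingertips on the button at (330,280). The housing rim is at z ≈ 61 mm and the tips are at z ≈ 65 mm, so the 29 N hard stop is the button's own end of travel. Next I let go and move clear.

drive_tool(motion=[{"hand": -1,"x": 0,"y": 0,"z": -0.3,"twist": 0},{"hand": -1,"x": 0,"y": 0,"z": -1,"twist": 0},{"hand": -1,"x": 0,"y": 0,"z": -2,"twist": 0},{"hand": -1,"x": 0,"y": 0,"z": -3,"twist": 0},{"hand": -1,"x": 0,"y": 0,"z": -4,"twist": 0},{"hand": -1,"x": 0,"y": -2,"z": -5,"twist": 0},{"hand": -1,"x": 0,"y": -4,"z": -5.5,"twist": 0},{"hand": -1,"x": 0,"y": -4,"z": -5.5,"twist": 0},{"hand": -1,"x": 0,"y": -4,"z": -5.5,"twist": 0},{"hand": -1,"x": 0,"y": -4,"z": -5.5,"twist": 0},{"hand": -1,"x": 0,"y": -4,"z": -5.5,"twist": 0}])

```text
time: 9.78
position: [0.3697, -0.251, 0.2533]
ee_rot: [[-0.095, 0.995, 0.0], [0.995, 0.095, -0.0], [-0.0, 0.0, -1.0]]
force: [0.4, 0.1, 0.1]
width: -0.0002
```

```bash
python3 lev.py; cp $(ls -t pics/top_*|head -1) pics/end.png
python3 - <<'E'
from h import *
p,d,W=cam("top");b=box(W);g=(p[...,1].astype(int)>p[...,0].astype(int)+60)&(abs(b[...,0])<.065)&(abs(b[...,1])<.12)
print("button z",np.median(W[g],0))
E
```

```text
scene 0
top 30 [0.0152 0.0066 0.065 ] [0.0259 0.0172 0.0877] [0.0376 0.0183 0.0936]
9.8833 [ 0.3702 -0.2507  0.2527] [-0.1535 -0.0925] [ 0.2 -0.1 -0.4]
button z [ 0.4869192  -0.23639351  0.07179837]
```

View pics/end.png

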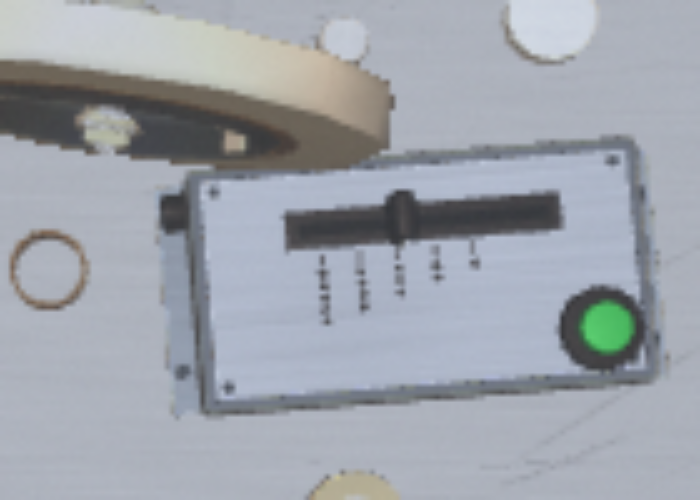

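The top view shows the paddle at (400,215), directly above the three-pip row at (400,270). The button at (605,327) has sprung back, and the ring, tape, tub and glue stick are in place.

```bash
python3 -c "
from rig import workorder; print(workorder.job_done())"
```

```text
the job is handed in; nothing more can be done
None
```

The lever is in the third notch, and the green button was then pressed fully down and released. The job was handed in at about 10 s of robot time.

- **Lever:** I pushed it with the shut fingertips from the home end. The final top view shows the paddle in line with the three pips. Its centre measures about box y = +12 mm, a travel of about 72 mm.
- **Button:** It was pressed only after the lever was set. Force rose to about 4.5 N over the travel, then to 29 N at a hard stop. The tips stopped about 4 mm above the housing rim, so that stop was the button bottoming. It then sprang back to z ≈ 72 mm.
- **Clear of everything:** The arm ended about 12 cm on the robot's side of the button with the tool 0.25 m up, with near-zero force on it. The four small things look unmoved in the last pictures, though I did not re-measure their positions. The clear tape shows only at the edge of the final view.

No check failed. In the last check the scene camera saw no lever points, probably because the arm blocked its view, so the final lever reading is from the top camera alone. The scene camera had agreed with it before the button press.

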